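# Present a filter plate label up over the light pad

### The job

Find the amber filter plate whose corner is notched: the notch marks its frosted label end. Draw it out of the rack by its clear amber part, keeping the fingers off the frosted end, then hold the frosted end about 10 cm above the middle of the lit pad, with the plate leaned over by 45 degrees or more so that its label side faces up. Finish while still holding it there, steady and touching nothing else, and leave the two plain plates, the screw jar and the board camera undisturbed.

Things in the scene. Friction and masses are not known exactly. Their poses are not given: they have to be found in the camera images.
- filter_plate: notched amber filter plate, 50 g, 6 mm thick (x), 90 mm long (y), 50 mm high (z, up at the start); origin at the centre of its lower long edge. Frosted white from y = +18 to +45 mm, the rest clear amber. A 12 x 12 mm notch is cut from its +y +z corner. It starts upright in one of the three slots, at any yaw, its lower 15 mm in the slot, the upper 35 mm free.
- frosted_end (a point): the middle of the notched plate's frosted end, mid thickness: at (0, 31.5, 22) mm in the plate's frame, axes as the plate's. The label (white with a blue stripe) is on its +x face, none on -x: with the plate upright and the label facing you, the notch is at the upper right.
- plain_plate_a: a plain clear amber plate of 6 x 90 x 50 mm, without notch, frosting or label, loose, upright in another slot of the rack; origin and axes as for the notched plate. Stays where it is.
- plain_plate_b: a second plain plate like plain_plate_a, in the remaining slot. Stays where it is.
- rack: fixed grey plastic plate rack, 120 mm (its x) by 108 mm (its y), 21 mm high, on the table; origin at the centre of its underside. Three slots 8 mm wide along its y at x = -45, 0 and +45 mm, their floor 6 mm above the table, closed by 5 mm end walls of the same height.
- light_pad: fixed flat LED light pad, 100 x 100 x 8 mm, black frame with a bright white face, lying on the table; origin at the centre of its underside, z up. Beware: to its right a yellow multimeter hangs over the table (fixed; x 0.61 to 0.66, y -0.23 to -0.13, from 0.54 m up): the arm must pass in front of it or beneath.
- pad_centre (a point): the middle of the lit face of the pad, 9 mm above the pad's underside, axes as the pad's
- screw_jar: small jar of screws with a yellow lid, 46 mm across and 56 mm high, loose, standing on the table behind the rack; origin at the centre of its underside. To be left alone.
- camera_module: green board camera 38 x 38 x 26 mm, lens up, loose, on the table behind the rack; origin at the centre of its underside. To be left alone.
Not all that is in view belongs to the job. Leave any black or purple look-alike of the plain_plate_b alone. What is shaped like the filter_plate but red is not meant.

How it is judged:
By the outcome, as a careful person would: the job done as asked, in the order asked, and still so for the second after the job is handed in, while the arm keeps its last pose, push and grip.
It also fails if it takes over 37 s, if anything falls off the work surface, if the arm or the gripper's body presses on something with over 40 N, if the wrist force passes 120 N, or if a joint passes its speed limit or range.

### The arm

A 6-joint arm with a two-finger parallel gripper is mounted at the origin on a cart in front of the work surface, level with it; the furniture and walls round the work are solid. World frame = base frame: x ahead of the robot, y to its left, z up, the work surface at z = 0. Lengths are in m, angles in rad, forces in N, time in s.
With the tool pointing down it reaches from about 0.425 to 0.95 m from the base axis. Payload 3.5 kg.
Tool frame: the origin (TCP) lies midway between the tips of the shut fingers; the grasp point (between the pads) lies 19 mm behind it (r.grasp_offset is the distance from the TCP to the grasp point, in m); z points along the fingers, y is the line along which they close (so a half turn about z gives the same grasp; the last joint's range is limited). The gripper opens to 85 mm and grips with 20 to 120 N. Pads are 22 mm wide; open, the fingers measure 114 mm over their backs; the gripper's body (76 mm by 85 mm) begins 54 mm behind the grasp point. The pads swing forward as they close: fully open they stand 13 mm farther back than shut.
Start: joints at [-1.364, 0.286, 1.577, -0, 1.279, -0.15], TCP at [0.236, -0.632, 0.231] pointing down, gripper open.
Joint ranges: [-2.77, 2.77], [-0.9, 2.22], [0.21, 2.48], [-1.53, 4.67], [0.24, 2.81], [-2.84, 2.84]. Speed limits (rad/s): [2.79, 2.79, 3.14, 3.14, 3.14, 3.14].

### API

Orientations are given as a rotation vector (axis times angle).
In Python, from bench import status, get_image, order, r gives the robot as it stands.
- The arm moves only by the tool servo_tool, never from a script. Its argument "deltas" is a list of rows, each an object of numbers: "x", "y", "z": the shift along the tool's x, y, z in m; "ax", "ay", "az": the turn, a rotation vector about the tool's x, y, z in rad; "claw": the opening in per cent of the stroke, from 0 (shut) to 100 (fully open). In form: [{"x": .., "y": .., "z": .., "ax": .., "ay": .., "az": .., "claw": ..}, ...]. A call has 1 to 5 rows; each row is the pose to reach, as a shift and turn from the pose commanded when the call began, along the tool's axes at that moment; what a row does not reach only later rows make up. A row lasts 1/12 s, in which the tool goes at most 41.7 mm and 7.16 degrees, less where a joint would pass 70% of its speed; a pose out of reach is approached as far as the arm can. A call with a gripper value outside its range is refused whole. The fingers move at their own pace and stop on an object; "grip_force" is the grip in N (left out, the last holds). Time passes only in rows, so rows that repeat a pose let the fingers close. It gives the time, the measured TCP pose, the force, the opening and the grip force at its end, in the units of the state.
- status.read_state(): the state, without advancing time (a new reading comes with each control period).
- get_image(name): name is "scene" or "top"; returns a dict with "image" (480x640x3 uint8, red, green, blue), "fx", "fy", "cx", "cy" (pixels), "dist" ([k1, k2, p1, p2, k3] as OpenCV has them; the pictures are not rectified), "eye" and "rotation" of the camera in the world. Camera axes: x right, y up, looking along -z (the intrinsics and any distortion apply to the point x, -y, -z); pixel columns grow to the right and rows downward; lengths in m; the calibration is good to about 2 mm. A picture is of the moment at which its call begins. There is no depth.
- order.finish_job(): hands the job in; it is judged then, once.
The state is a dict: "clock": time; "q": joint angles; "qvel": joint speeds; "joint_torque": joint torques, N m; "tool_pos": TCP position; "ee_rot": TCP orientation; "ft_force": force on the tool from outside, world axes, zero at the start; "moment": the same for the moment, N m; "width": finger opening in m; "gripper_force": force on a finger pad.
Only numpy, scipy, OpenCV 4.12 (cv2) and the standard library are available. Lean on these libraries where they do the work, as an engineer would, in place of code of your own. Each camera call takes 0.05 s, during which the arm holds its last target. There are 200 camera calls.

## Working session

There is one attempt and no reset: what is moved stays moved. The work goes in short steps, Python scripts to look and compute and a tool call to move; the robot and the scene stay as the last step left them, time stands still between calls to the robot, and variables do not carry over. Pictures are saved under pics/ and viewed, at most 10 in all, crops included, and the job is handed in when it is done.

Besides the shell and the picture viewer there is one more tool, called after "Request:" as name([rows], argument=value, ...), one row to a line, values as JSON. servo_tool: Moves the arm, as the interface text tells. Its arguments: {"type":"object","properties":{"deltas":{"type":"array"},"grip_force":{"type":"number"}},"required":["deltas"]}

```bash
ls; mkdir -p pics
python3 - <<'E'
from bench import status,get_image,r
import cv2,pickle
print(status.read_state()); print([a for a in dir(r) if a[0]!='_'], r.grasp_offset)
for n in("scene","top"):
    d=get_image(n); pickle.dump(d,open(f"pics/{n}0.pkl","wb")); cv2.imwrite(f"pics/{n}0.png",d["image"][:,:,::-1])
    print({k:d[k] for k in d if k!="image"})
E
```

```text
pics
{'clock': 0.0, 'q': array([-1.36399714e+00,  2.87170030e-01,  1.57814954e+00,  2.06303615e-05,
        1.27861193e+00, -1.49980665e-01]), 'qvel': array([ 1.25102278e-03, -6.14510815e-05,  1.56757223e-04,  4.68682506e-04,
       -1.56684001e-03, -5.85873801e-05]), 'joint_torque': array([-8.97077061e-04, -4.05985701e+01, -2.92626160e+01, -2.02835181e-04,
        5.71671422e-03, -6.93887571e-06]), 'tool_pos': array([ 0.23565981, -0.63183539,  0.22995914]), 'ee_rot': array([-3.08943799e+00, -5.57036633e-01,  7.32933341e-05]), 'ft_force': array([0.08331814, 0.26812811, 0.01716805]), 'moment': array([0.00960791, 0.00950189, 0.00528323]), 'gripper_force': 0.0, 'width': 0.08519465254667118}
['PlanningError', 'grasp_offset'] 0.0187
{'fx': 600.3604627558248, 'fy': 600.3604627558248, 'cx': 317.77994375852086, 'cy': 231.48199058651275, 'dist': array([0.05807055, 0.        , 0.        , 0.        , 0.        ]), 'eye': array([-0.25533853,  0.65298063,  0.53811122]), 'rotation': array([ 0.61051691, -1.16187213, -1.88627935])}
{'fx': 436.9428105279283, 'fy': 436.9428105279283, 'cx': 313.8387173160746, 'cy': 241.3662147280297, 'dist': array([-0.08998904,  0.        ,  0.        ,  0.        ,  0.        ]), 'eye': array([0.37076882, 0.16722021, 0.87942882]), 'rotation': array([ 0.16807082, -0.18869935, -1.62228682])}
```

View pics/scene0.png

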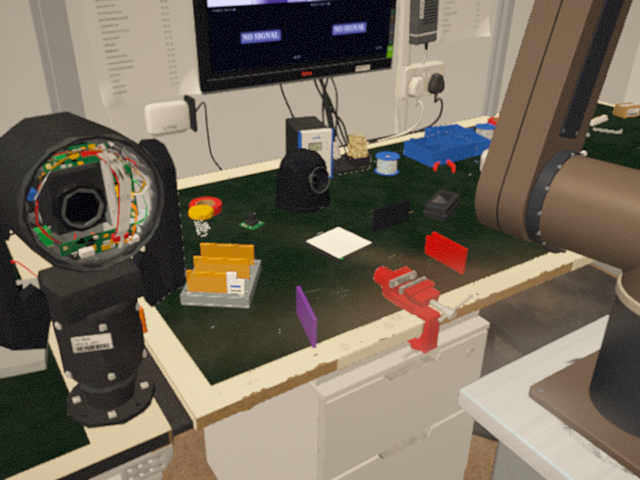

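View pics/top0.png

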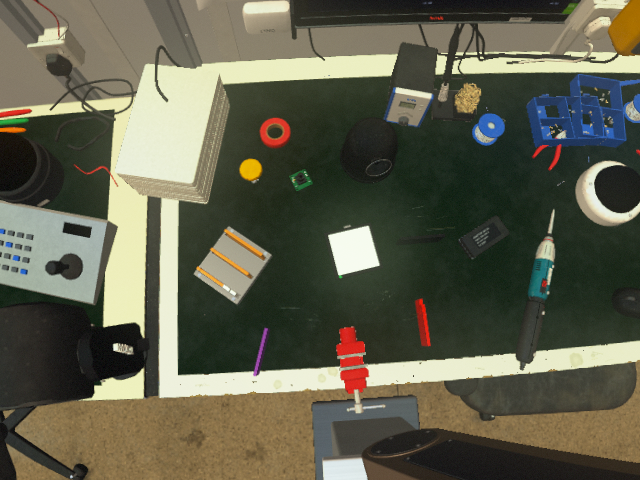

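The scene picture shows the rack around (222,275). The notched plate is in its nearest slot, with the frosted end at (235,285) and its label towards the scene camera. In the top picture the rack is around (233,265), the notched plate runs from (197,268) to (238,294), and the pad is at (354,250). I'll enlarge both.

Run:
```python
import cv2
a=cv2.imread("pics/top0.png")[215:315,180:290]; b=cv2.imread("pics/scene0.png")[235:315,170:270]
a=cv2.resize(a,(660,600),interpolation=cv2.INTER_CUBIC); b=cv2.resize(b,(750,600),interpolation=cv2.INTER_CUBIC)
cv2.imwrite("pics/topc.png",a); cv2.imwrite("pics/scenec.png",b)
```

```text
(no output)
```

View pics/topc.png

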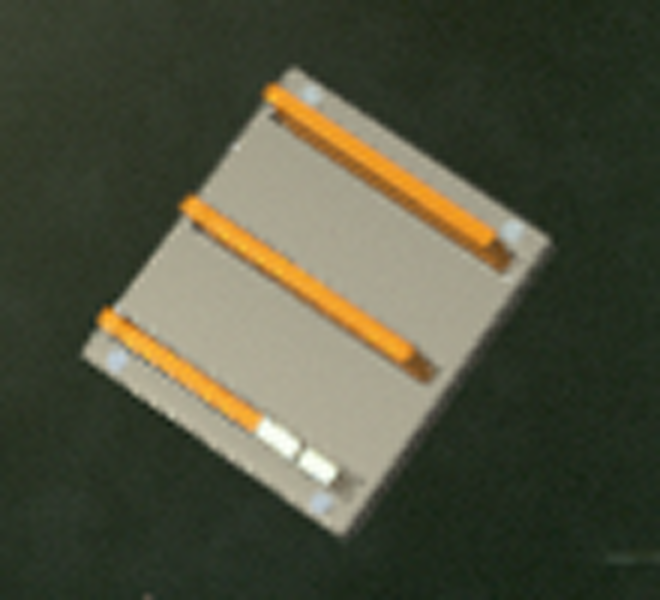

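View pics/scenec.png

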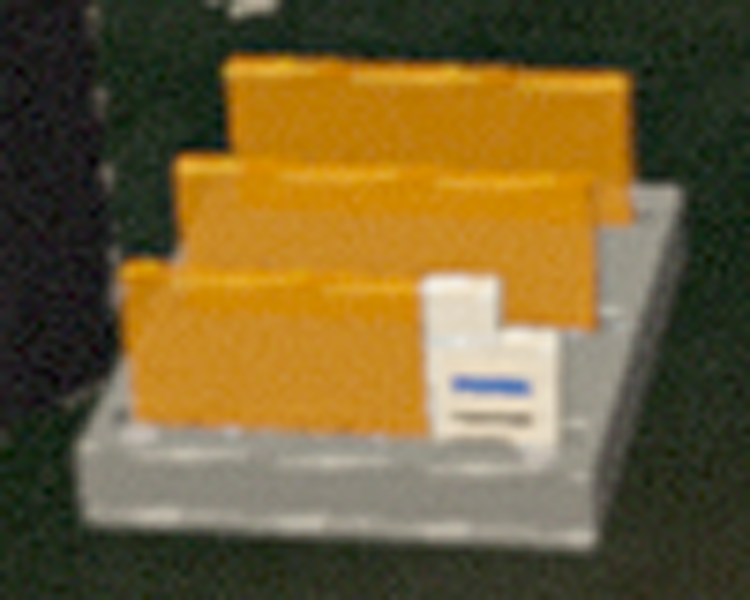

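In the top crop the rack's upper corners are at (297,67), (551,240), (345,537) and (83,353). The notched plate's top edge runs from (104,318) to the frost boundary at (262,428) and the notch at (300,457). In the scene crop the label faces the robot side, with the notch at the upper right.

```bash
cat > h.py <<'E'
import numpy as np,cv2
from scipy.spatial.transform import Rotation as R
def ray(d,uv,z):
    K=np.array([[d["fx"],0,d["cx"]],[0,d["fy"],d["cy"]],[0,0,1]])
    p=cv2.undistortPoints(np.array(uv,float).reshape(-1,1,2),K,d["dist"])[:,0]
    v=R.from_rotvec(d["rotation"]).apply(np.c_[p[:,0],-p[:,1],-np.ones(len(p))])
    return d["eye"]+v*((z-d["eye"][2])/v[:,2])[:,None]
def proj(d,P):
    c=R.from_rotvec(d["rotation"]).inv().apply(np.atleast_2d(P)-d["eye"])
    K=np.array([[d["fx"],0,d["cx"]],[0,d["fy"],d["cy"]],[0,0,1]])
    return cv2.projectPoints(c*[1,-1,-1],np.zeros(3),np.zeros(3),K,d["dist"])[0][:,0]
E
python3 - <<'E'
from h import *
import pickle
np.set_printoptions(precision=4,suppress=True)
d=pickle.load(open("pics/top0.pkl","rb")); s=pickle.load(open("pics/scene0.pkl","rb"))
f=lambda l:np.array(l)/6+[179.6,214.6]
g=lambda l:np.array(l)/7.5+[169.6,234.6]
c=ray(d,f([(297,67),(551,240),(345,537),(83,353)]),.021)
print(c,c.mean(0),np.linalg.norm(np.diff(c,axis=0,append=c[:1]),axis=1))
p=ray(d,f([(104,318),(262,428),(300,457)]),.056); print(p,np.linalg.norm(np.diff(p,axis=0),axis=1),np.degrees(np.arctan2(*(p[1]-p[0])[1::-1])))
print("scene",ray(s,g([(122,266),(424,280),(498,278)]),.056))
for n,o in(("top",d),("scene",s)):
    im=o["image"].astype(int); m=(im.min(2)>200).astype(np.uint8)
    if n=="top": m[:, :300]=0;m[:,420:]=0;m[:200]=0;m[300:]=0
    else: m[:,:290]=0;m[:,390:]=0;m[:215]=0;m[270:]=0
    k=max(cv2.findContours(m,0,1)[0],key=cv2.contourArea); b=cv2.boxPoints(cv2.minAreaRect(k)); M=cv2.moments(k)
    print(n,ray(o,[(M['m10']/M['m00'],M['m01']/M['m00'])],.009)); 
    if n=="top": w=ray(o,b,.009);print(w,np.linalg.norm(np.diff(w,axis=0),axis=1))
E
```

```text
[[0.6098 0.3204 0.021 ]
 [0.545  0.2364 0.021 ]
 [0.4501 0.3076 0.021 ]
 [0.5157 0.3936 0.021 ]] [0.5301 0.3145 0.021 ] [0.1061 0.1186 0.1081 0.1192]
[[0.5207 0.3775 0.056 ]
 [0.4826 0.3273 0.056 ]
 [0.4728 0.3155 0.056 ]] [0.063  0.0154] -127.18067325788962
scene [[0.5238 0.3791 0.056 ]
 [0.4859 0.3289 0.056 ]
 [0.4786 0.3157 0.056 ]]
top [[0.5468 0.0711 0.009 ]]
[[0.5811 0.1199 0.009 ]
 [0.5977 0.0349 0.009 ]
 [0.5135 0.022  0.009 ]
 [0.4978 0.1054 0.009 ]] [0.0866 0.0852 0.0849]
scene [[0.5467 0.0734 0.009 ]]
```

```bash
cat >> h.py <<'E'
def plate_tool(yaw,lean=0):
    """tool rotation with tool y = plate x, tool z = -plate z; plate y axis at world yaw (deg), leaned by lean (label up)"""
    y=np.array([np.cos(np.radians(yaw)),np.sin(np.radians(yaw)),0]); x0=np.array([y[1],-y[0],0]); z=np.array([0,0,1.])
    c,s=np.cos(np.radians(lean)),np.sin(np.radians(lean))
    x=c*x0+s*z; zz=c*z-s*x0
    return R.from_matrix(np.c_[np.cross(x,-zz),x,-zz])
def delta(pos,rot):
    from bench import status
    s=status.read_state(); open("log.txt","a").write(repr([s["q"].tolist(),s["tool_pos"].tolist(),s["ee_rot"].tolist()])+"\n")
    r0=R.from_rotvec(s["ee_rot"])
    print("t",round(float(s["clock"]),2),"q",np.round(s["q"],3),"pos",np.round(s["tool_pos"],4),"F",np.round(s["ft_force"],1),"w",round(float(s["width"]),4),round(float(s["gripper_force"]),1))
    print("d",np.round(r0.inv().apply(np.array(pos)-s["tool_pos"]),4),"rv",np.round((r0.inv()*rot).as_rotvec(),3))
E
python3 - <<'E'
from h import *
# plate yaw 21-> toolY az = yaw-90
for yaw in(20.4,-127.4): print(plate_tool(yaw).as_rotvec())
delta([.43,-.15,.23],plate_tool(110))
E
```

```text
[ 3.09194169  0.55632812 -0.        ]
[ 1.3919492  -2.81639518 -0.        ]
t 0.1 q [-1.364  0.287  1.578  0.     1.279 -0.15 ] pos [ 0.2357 -0.6319  0.2301] F [ 0.2  0.6 -0.2] w 0.0854 0.0
d [ 0.3504 -0.3837  0.001 ] rv [-1.000e-03 -2.000e-03 -1.563e+00]
```

Request:
servo_tool([
  {"x": 0.027, "y": -0.03, "az": -0.125},
  {"x": 0.054, "y": -0.06, "az": -0.25},
  {"x": 0.081, "y": -0.09, "az": -0.375},
  {"x": 0.108, "y": -0.12, "az": -0.5},
  {"x": 0.135, "y": -0.15, "az": -0.62},
])

```text
validation failed for argument at $.de...
```

```bash
python3 -c "
from h import *
delta([.43,-.15,.23],plate_tool(110))"
```

```text
t 0.1 q [-1.364  0.287  1.578  0.     1.279 -0.15 ] pos [ 0.2357 -0.6319  0.2301] F [ 0.2  0.6 -0.2] w 0.0854 0.0
d [ 0.3504 -0.3837  0.001 ] rv [-1.000e-03 -2.000e-03 -1.563e+00]
```

Request:
servo_tool([
  {"x": 0.027, "y": -0.03, "z": 0, "ax": 0, "ay": 0, "az": -0.12, "claw": 100},
  {"x": 0.054, "y": -0.06, "z": 0, "ax": 0, "ay": 0, "az": -0.24, "claw": 100},
  {"x": 0.081, "y": -0.09, "z": 0, "ax": 0, "ay": 0, "az": -0.36, "claw": 100},
  {"x": 0.108, "y": -0.12, "z": 0, "ax": 0, "ay": 0, "az": -0.48, "claw": 100},
  {"x": 0.135, "y": -0.15, "z": 0, "ax": 0, "ay": 0, "az": -0.6, "claw": 100},
])

```text
clock: 0.52
tool_pos: [0.31, -0.4427, 0.2305]
ee_rot: [-2.784, -1.453, -0.0]
ft_force: [0.4, -0.4, 0.2]
width: 0.0854
gripper_force: 0.0
```

```bash
python3 -c "
from h import *
delta([.43,-.15,.23],plate_tool(110))"
```

```text
t 0.52 q [-1.148 -0.01   1.908  0.     1.245 -0.539] pos [ 0.31   -0.4427  0.2305] F [ 0.4 -0.4  0.2] w 0.0854 0.0
d [ 0.3087 -0.0689  0.0008] rv [-0.001 -0.001 -0.958]
```

Request:
servo_tool([
  {"x": 0.038, "y": -0.009, "z": 0, "ax": 0, "ay": 0, "az": -0.12, "claw": 100},
  {"x": 0.076, "y": -0.017, "z": 0, "ax": 0, "ay": 0, "az": -0.24, "claw": 100},
  {"x": 0.114, "y": -0.026, "z": 0, "ax": 0, "ay": 0, "az": -0.36, "claw": 100},
  {"x": 0.152, "y": -0.034, "z": 0, "ax": 0, "ay": 0, "az": -0.48, "claw": 100},
  {"x": 0.19, "y": -0.043, "z": 0, "ax": 0, "ay": 0, "az": -0.6, "claw": 100},
])

```text
clock: 0.93
tool_pos: [0.3843, -0.2627, 0.2309]
ee_rot: [-2.231, -2.212, -0.0]
ft_force: [1.2, -0.2, 0.3]
width: 0.0854
gripper_force: 0.0
```

```bash
python3 -c "
from h import *
delta([.44,-.10,.23],plate_tool(150))"
```

```text
t 0.93 q [-0.818 -0.191  2.073  0.     1.26  -0.81 ] pos [ 0.3843 -0.2627  0.2309] F [ 1.2 -0.2  0.3] w 0.0854 0.0
d [0.1632 0.0543 0.001 ] rv [ 0.    -0.    -1.056]
```

Request:
servo_tool([
  {"x": 0.036, "y": 0.012, "z": 0, "ax": 0, "ay": 0, "az": -0.12, "claw": 100},
  {"x": 0.072, "y": 0.024, "z": 0, "ax": 0, "ay": 0, "az": -0.24, "claw": 100},
  {"x": 0.108, "y": 0.036, "z": 0, "ax": 0, "ay": 0, "az": -0.36, "claw": 100},
  {"x": 0.144, "y": 0.048, "z": 0, "ax": 0, "ay": 0, "az": -0.48, "claw": 100},
  {"x": 0.18, "y": 0.055, "z": 0, "ax": 0, "ay": 0, "az": -0.6, "claw": 100},
])

```text
clock: 1.35
tool_pos: [0.442, -0.0835, 0.2311]
ee_rot: [1.477, 2.773, 0.0]
ft_force: [0.2, 0.5, 0.4]
width: 0.0854
gripper_force: 0.0
```

```bash
python3 -c "
from h import *
delta([.498,.347,.23],plate_tool(-127.4))"
```

```text
t 1.35 q [-0.413 -0.232  2.107  0.     1.267 -1.005] pos [ 0.442  -0.0835  0.2311] F [0.2 0.5 0.4] w 0.0854 0.0
d [0.326  0.2867 0.0012] rv [ 0.     0.    -1.897]
```

Request:
servo_tool([
  {"x": 0.023, "y": 0.02, "z": 0, "ax": 0, "ay": 0, "az": -0.12, "claw": 100},
  {"x": 0.046, "y": 0.04, "z": 0, "ax": 0, "ay": 0, "az": -0.24, "claw": 100},
  {"x": 0.069, "y": 0.06, "z": 0, "ax": 0, "ay": 0, "az": -0.36, "claw": 100},
  {"x": 0.092, "y": 0.08, "z": 0, "ax": 0, "ay": 0, "az": -0.48, "claw": 100},
  {"x": 0.115, "y": 0.1, "z": 0, "ax": 0, "ay": 0, "az": -0.6, "claw": 100},
])

```text
clock: 1.77
tool_pos: [0.461, 0.0673, 0.2309]
ee_rot: [-0.591, -3.085, 0.0]
ft_force: [0.6, -0.1, -0.3]
width: 0.0858
gripper_force: 0.0
```

```bash
python3 -c "
from h import *
delta([.498,.347,.23],plate_tool(-127.4))"
```

```text
t 1.77 q [-0.073 -0.19   2.072 -0.     1.26  -1.265] pos [0.461  0.0673 0.2309] F [ 0.6 -0.1 -0.3] w 0.0858 0.0
d [0.069  0.2736 0.0009] rv [ 0.000e+00 -1.000e-03 -1.297e+00]
```

Request:
servo_tool([
  {"x": 0.006, "y": 0.028, "z": 0, "ax": 0, "ay": 0, "az": -0.12, "claw": 100},
  {"x": 0.013, "y": 0.056, "z": 0, "ax": 0, "ay": 0, "az": -0.24, "claw": 100},
  {"x": 0.02, "y": 0.084, "z": 0, "ax": 0, "ay": 0, "az": -0.36, "claw": 100},
  {"x": 0.028, "y": 0.112, "z": 0, "ax": 0, "ay": 0, "az": -0.48, "claw": 100},
  {"x": 0.036, "y": 0.14, "z": 0, "ax": 0, "ay": 0, "az": -0.6, "claw": 100},
])

```text
clock: 2.18
tool_pos: [0.4802, 0.2104, 0.2308]
ee_rot: [0.347, -3.122, 0.0]
ft_force: [0.1, -0.3, -0.4]
width: 0.0853
gripper_force: 0.0
```

```bash
cat > kin.py <<'E'
from h import *
from scipy.optimize import least_squares
L=[eval(l) for l in open("log.txt")]
def Rz(a):return R.from_euler('z',a)
def Ry(a):return R.from_euler('y',a)
def fk(q,p):
    h,a1,off,L2,a3,d4,d6=p
    A=Rz(q[0]); P=A.apply([a1,off,h]); A=A*Ry(q[1]); P=P+A.apply([0,0,L2]); A=A*Ry(q[2]); P=P+A.apply([a3,0,d4]); A=A*Rz(q[3])*Ry(q[4]); P=P+A.apply([0,0,d6]); A=A*Rz(q[5])
    return P,A
def fit():
    f=lambda p:np.concatenate([fk(l[0],p)[0]-l[1] for l in L])
    return least_squares(f,[.1,0,.1,.4,0,.4,.3])
if __name__=="__main__":
    s=fit(); print(np.round(s.x,4),np.abs(s.fun).max())
    A0=fk(L[-1][0],s.x)[1]; print([np.round((fk(l[0],s.x)[1].inv()*R.from_rotvec(l[2])).as_rotvec(),3) for l in L[-3:]])
E
python3 -c "
from h import *
delta([.498,.347,.23],plate_tool(-127.4))"; python3 kin.py
```

```text
t 2.18 q [ 0.219 -0.048  1.944 -0.     1.246 -1.573] pos [0.4802 0.2104 0.2308] F [ 0.1 -0.3 -0.4] w 0.0853 0.0
d [-0.0473  0.1294  0.0008] rv [ 0.    -0.001 -0.697]
[0.2403 0.     0.1009 0.443  0.0206 0.5725 0.2493] 3.4100822166038824e-10
[array([-0.   ,  0.   ,  1.571]), array([-0.   , -0.   ,  1.571]), array([-0.   , -0.   ,  1.571])]
```

Request:
servo_tool([
  {"x": -0.01, "y": 0.026, "z": 0, "ax": 0, "ay": 0, "az": -0.12, "claw": 100},
  {"x": -0.02, "y": 0.052, "z": 0, "ax": 0, "ay": 0, "az": -0.24, "claw": 100},
  {"x": -0.03, "y": 0.078, "z": 0, "ax": 0, "ay": 0, "az": -0.36, "claw": 100},
  {"x": -0.039, "y": 0.104, "z": 0, "ax": 0, "ay": 0, "az": -0.48, "claw": 100},
  {"x": -0.048, "y": 0.129, "z": 0, "ax": 0, "ay": 0, "az": -0.6, "claw": 100},
])

```text
clock: 2.6
tool_pos: [0.4996, 0.3466, 0.2306]
ee_rot: [1.254, -2.879, 0.0]
ft_force: [0.1, -0.3, -0.2]
width: 0.0852
gripper_force: 0.0
```

Run:
```python
from h import *
delta([.499,.348,.10],plate_tool(-127.4))
```

```text
t 2.6 q [ 0.44   0.142  1.748  0.     1.253 -1.953] pos [0.4996 0.3466 0.2306] F [ 0.1 -0.3 -0.2] w 0.0852 0.0
d [-0.0008  0.0013  0.1306] rv [ 0.    -0.001 -0.096]
```

Request:
servo_tool([
  {"x": 0, "y": 0, "z": 0.03, "ax": 0, "ay": 0, "az": -0.096, "claw": 35},
  {"x": -0.001, "y": 0.001, "z": 0.06, "ax": 0, "ay": 0, "az": -0.096, "claw": 35},
  {"x": -0.001, "y": 0.001, "z": 0.09, "ax": 0, "ay": 0, "az": -0.096, "claw": 35},
  {"x": -0.001, "y": 0.001, "z": 0.12, "ax": 0, "ay": 0, "az": -0.096, "claw": 35},
  {"x": -0.001, "y": 0.001, "z": 0.13, "ax": 0, "ay": 0, "az": -0.096, "claw": 35},
])

```text
clock: 3.02
tool_pos: [0.4964, 0.3451, 0.0954]
ee_rot: [1.378, -2.812, -0.0]
ft_force: [-0.8, -1.1, -0.8]
width: 0.0299
gripper_force: 0.0
```

Run:
```python
from h import *
from bench import get_image
delta([.499,.348,.027],plate_tool(-127.4))
d=get_image("scene")
cv2.imwrite("pics/s1.png",cv2.resize(d["image"][190:320,160:320,::-1],None,fx=4.6,fy=4.6,interpolation=2))
```

```text
t 3.02 q [ 0.44   0.284  1.846 -0.     1.022 -2.042] pos [0.4964 0.3451 0.0954] F [-0.8 -1.1 -0.8] w 0.0299 0.0
d [-0.0045 -0.0006  0.0683] rv [ 0.005 -0.009 -0.007]
```

View pics/s1.png

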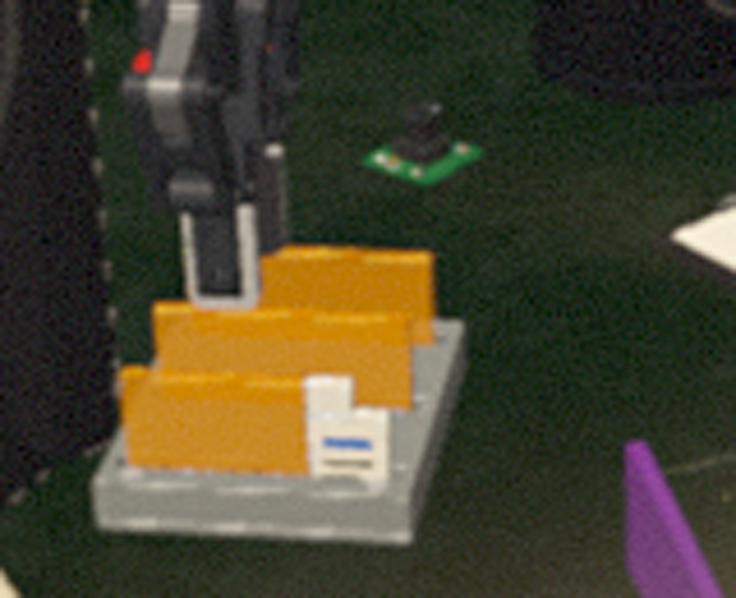

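The fingers straddle the plane above the plates, with the near finger tip at crop (225,300), and nothing has moved. I'll check that tip against its projection.

Run:
```python
from h import *
import pickle
s=pickle.load(open("pics/scene0.pkl","rb"))
delta([.499,.348,.027],plate_tool(-127.4))
t=np.array([.4985,.3475,.099]);n=np.array([-.794,.607,0])
for k in(.015,.022,.029): print((proj(s,t+k*n)-[160,190])*4.6)
t=np.array([.499,.348,.056]); print("platetop",(proj(s,t)-[160,190])*4.6)
```

```text
t 3.07 q [ 0.44   0.284  1.846 -0.     1.023 -2.042] pos [0.4963 0.3449 0.0952] F [-1.  -0.9 -1.7] w 0.0303 0.0
d [-0.0047 -0.0006  0.0682] rv [ 0.005 -0.01  -0.007]
[[217.9791967  285.32050413]]
[[212.80935328 295.87866764]]
[[207.56517238 306.58664641]]
platetop [[235.36798657 375.3270621 ]]
```

Request:
servo_tool([
  {"x": -0.002, "y": 0, "z": 0.01, "ax": 0, "ay": 0, "az": 0, "claw": 35},
  {"x": -0.002, "y": 0, "z": 0.015, "ax": 0, "ay": 0, "az": 0, "claw": 35},
  {"x": -0.002, "y": 0, "z": 0.015, "ax": 0, "ay": 0, "az": 0, "claw": 35},
])

```text
clock: 3.32
tool_pos: [0.5017, 0.3484, 0.0868]
ee_rot: [-1.382, 2.82, 0.0]
ft_force: [0.4, -0.1, -0.5]
width: 0.0298
gripper_force: 0.0
```

```bash
python3 - <<'E'
from h import *
delta([.499,.348,.027],plate_tool(-127.4))
E
python3 kin.py
```

```text
t 3.32 q [ 0.441  0.302  1.84   0.     0.998 -2.041] pos [0.5017 0.3484 0.0868] F [ 0.4 -0.1 -0.5] w 0.0298 0.0
d [0.002  0.0019 0.0598] rv [-0.     0.001 -0.007]
[ 0.2403 -0.      0.1009  0.443   0.0206  0.5725  0.2493] 3.867020037517932e-10
[array([-0.   , -0.   ,  1.571]), array([ 0.   , -0.   ,  1.571]), array([-0.   , -0.   ,  1.571])]
```

Request:
servo_tool([
  {"x": 0.002, "y": 0.002, "z": 0.015, "ax": 0, "ay": 0, "az": -0.007, "claw": 35},
  {"x": 0.002, "y": 0.002, "z": 0.032, "ax": 0, "ay": 0, "az": -0.007, "claw": 35},
  {"x": 0.002, "y": 0.002, "z": 0.048, "ax": 0, "ay": 0, "az": -0.007, "claw": 35},
  {"x": 0.002, "y": 0.002, "z": 0.059, "ax": 0, "ay": 0, "az": -0.007, "claw": 35},
  {"x": 0.002, "y": 0.002, "z": 0.059, "ax": 0, "ay": 0, "az": -0.007, "claw": 35},
])

```text
clock: 3.73
tool_pos: [0.4975, 0.3473, 0.0259]
ee_rot: [1.391, -2.814, -0.0]
ft_force: [-0.4, 0.5, -0.6]
width: 0.0295
gripper_force: 0.0
```

Run:
```python
from h import *
from bench import get_image
delta([.499,.348,.027],plate_tool(-127.4))
d=get_image("scene")
cv2.imwrite("pics/s2.png",cv2.resize(d["image"][220:320,160:290,::-1],None,fx=5.5,fy=5.5,interpolation=2))
```

```text
t 3.73 q [ 0.442  0.385  1.865  0.     0.894 -2.046] pos [0.4975 0.3473 0.0259] F [-0.4  0.5 -0.6] w 0.0295 0.0
d [-0.0015 -0.0008 -0.0011] rv [ 0.001 -0.002  0.   ]
```

View pics/s2.png

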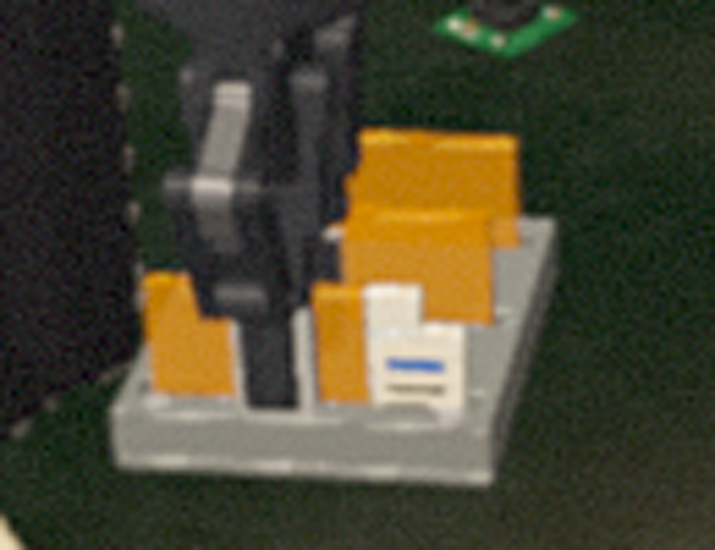

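The fingers straddle the clear part: the near finger is at crop (270,350), the frost boundary at x≈368, so they're clear of the frosted end, and the middle plate is untouched. Closing now.

Request:
servo_tool([
  {"x": 0, "y": 0, "z": 0, "ax": 0, "ay": 0, "az": 0, "claw": 20},
  {"x": 0, "y": 0, "z": 0, "ax": 0, "ay": 0, "az": 0, "claw": 8},
  {"x": 0, "y": 0, "z": 0, "ax": 0, "ay": 0, "az": 0, "claw": 0},
  {"x": 0, "y": 0, "z": 0, "ax": 0, "ay": 0, "az": 0, "claw": 0},
  {"x": 0, "y": 0, "z": 0, "ax": 0, "ay": 0, "az": 0, "claw": 0},
], grip_force=40)

```text
clock: 4.2
tool_pos: [0.4998, 0.3482, 0.029]
ee_rot: [-1.391, 2.813, -0.001]
ft_force: [0.7, -1.6, 4.4]
width: 0.005
gripper_force: 42.1
```

```bash
cat > plan.py <<'E'
from kin import *
p=fit().x
def ik(pos,rot,q0):
    f=lambda q:np.concatenate([fk(q,p)[0]-pos,.3*((fk(q,p)[1]*Rz(np.pi/2)).inv()*rot).as_rotvec()])
    s=least_squares(f,q0,bounds=([-2.77,-.9,.21,-1.53,.24,-2.84],[2.77,2.22,2.48,4.67,2.81,2.84])); return s.x,np.linalg.norm(s.fun)
if __name__=="__main__":
    np.set_printoptions(precision=3,suppress=True)
    # TCP in plate frame: x0, y -8, tip
    import sys
    tp=np.array([0,-.007,.026-.006]); fe=np.array([0,.0315,.022])
    for lean in(55,60):
      for yaw in(200,180,160,140,120,100,80,60,40,20,0):
        rot=plate_tool(yaw,lean); M=rot.as_matrix(); P=np.c_[M[:,1],-M[:,0]*0+np.cross(-M[:,2],M[:,1]),-M[:,2]]
        pos=np.array([.547,.072,.109])+P@(tp-fe)
        best=min((ik(pos,rot,np.clip(q0,-2.5,2.4)) for q0 in([.1,-.2,2.2,.3,.5,-1],[.1,-.2,2.2,.3,1.2,1],[.1,-.2,2.2,1.5,1,-2],[.1,-.2,2,-1,1,-.5],[.1,-.2,2.2,3,1,0])),key=lambda b:b[1])
        print(lean,yaw,best[0],round(best[1],4))
E
python3 plan.py; python3 -c "
from h import *
delta([.499,.348,.12],plate_tool(-127.4))"
```

```text
55 200 [-0.313  0.518  1.729  0.703  1.605 -2.479] 0.0
55 180 [-0.388  0.411  1.886  0.874  1.421 -2.366] 0.0
55 160 [-0.442  0.287  2.057  1.054  1.218 -2.278] 0.0
55 140 [-0.459  0.151  2.226  1.259  0.99  -2.207] 0.0
55 120 [-0.417  0.016  2.374  1.512  0.725 -2.159] 0.0
55 100 [-0.292 -0.086  2.472  1.932  0.405 -2.242] 0.0
55 80 [-0.169 -0.076  2.48   2.847  0.24  -2.84 ] 0.0268
55 60 [ 0.116 -0.052  2.387 -1.53   0.509  1.962] 0.0208
55 40 [ 0.249  0.106  2.278 -1.389  0.848  2.171] 0.0
55 20 [ 0.313  0.243  2.113 -1.131  1.13   2.245] 0.0
55 0 [ 0.32   0.372  1.941 -0.916  1.371  2.347] 0.0
60 200 [-0.327  0.556  1.713  0.746  1.664 -2.498] 0.0
60 180 [-0.406  0.446  1.88   0.926  1.477 -2.405] 0.0
60 160 [-0.464  0.32   2.059  1.119  1.274 -2.341] 0.0
60 140 [-0.484  0.182  2.238  1.347  1.051 -2.303] 0.0
60 120 [-0.442  0.043  2.396  1.645  0.795 -2.302] 0.0
60 100 [-0.303 -0.046  2.48   2.13   0.49  -2.445] 0.0075
60 80 [-0.17  -0.089  2.48   2.847  0.253 -2.84 ] 0.0336
60 60 [ 0.146 -0.052  2.38  -1.53   0.566  1.979] 0.0422
60 40 [ 0.273  0.144  2.284 -1.498  0.913  2.287] 0.0
60 20 [ 0.337  0.283  2.108 -1.204  1.188  2.317] 0.0
60 0 [ 0.339  0.414  1.927 -0.97   1.429  2.388] 0.0
t 4.2 q [ 4.420e-01  3.820e-01  1.862e+00 -1.000e-03  8.940e-01 -2.047e+00] pos [0.4998 0.3482 0.029 ] F [ 0.7 -1.6  4.4] w 0.005 42.1
d [ 0.0004  0.0003 -0.091 ] rv [-0.002  0.003  0.   ]
```

Gripped: 42 N at a 5 mm opening. Now I'll lift straight up.

Request:
servo_tool([
  {"x": 0, "y": 0, "z": -0.01, "ax": 0, "ay": 0, "az": 0, "claw": 0},
  {"x": 0, "y": 0, "z": -0.025, "ax": 0, "ay": 0, "az": 0, "claw": 0},
  {"x": 0, "y": 0, "z": -0.05, "ax": 0, "ay": 0, "az": 0, "claw": 0},
  {"x": 0, "y": 0, "z": -0.08, "ax": 0, "ay": 0, "az": 0, "claw": 0},
  {"x": 0, "y": 0, "z": -0.105, "ax": 0, "ay": 0, "az": 0, "claw": 0},
])

```text
clock: 4.62
tool_pos: [0.4974, 0.3479, 0.1337]
ee_rot: [1.391, -2.815, -0.002]
ft_force: [1.5, 0.8, -0.8]
width: 0.0052
gripper_force: 41.5
```

Request:
servo_tool([
  {"x": 0, "y": 0, "z": -0.02, "ax": 0, "ay": 0, "az": 0, "claw": 0},
  {"x": 0, "y": 0, "z": -0.04, "ax": 0, "ay": 0, "az": 0, "claw": 0},
  {"x": 0, "y": 0, "z": -0.04, "ax": 0, "ay": 0, "az": 0, "claw": 0},
  {"x": 0, "y": 0, "z": -0.04, "ax": 0, "ay": 0, "az": 0, "claw": 0},
])

```text
clock: 4.95
tool_pos: [0.4984, 0.3482, 0.1735]
ee_rot: [-1.391, 2.815, 0.001]
ft_force: [-0.2, -0.1, -1.7]
width: 0.0053
gripper_force: 41.5
```

Run:
```python
from h import *
from bench import get_image
import pickle
delta([.499,.348,.15],plate_tool(-127.4))
d=get_image("scene"); pickle.dump(d,open("pics/s3.pkl","wb"))
cv2.imwrite("pics/s3.png",cv2.resize(d["image"][170:320,160:310,::-1],None,fx=4,fy=4,interpolation=2))
```

```text
t 4.95 q [ 4.430e-01  1.930e-01  1.798e+00  1.000e-03  1.149e+00 -2.046e+00] pos [0.4984 0.3482 0.1735] F [-0.2 -0.1 -1.7] w 0.0053 41.5
d [-0.0001 -0.0006  0.0235] rv [-0.     0.002  0.   ]
```

View pics/s3.png

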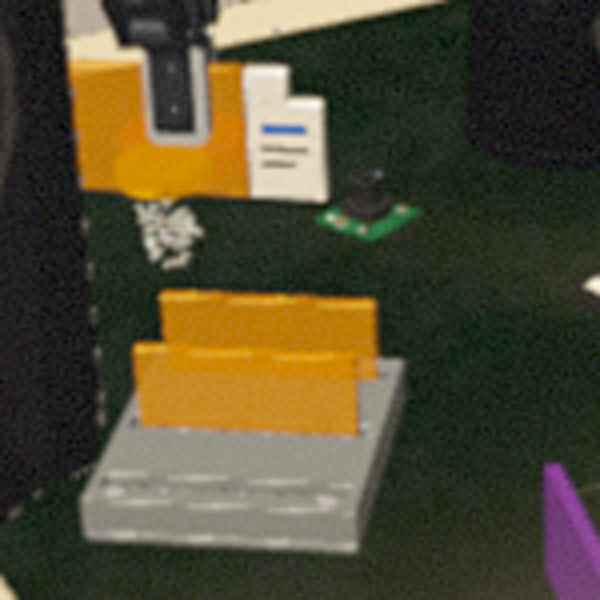

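The plate is out, hanging level: the tips are about 20 mm above its lower edge and the grip is centred at y≈-6 mm. The plain plates, jar (160,200) and camera (370,205) are undisturbed. Next I'll plan the final pose.

```bash
cat > fin.py <<'E'
from plan import *
from scipy.spatial.transform import Slerp
np.set_printoptions(precision=3,suppress=True)
tp=np.array([0,-.006,.0205]); fe=np.array([0,.0315,.022])
def goal(yaw,lean,c=(.547,.072,.109)):
    rot=plate_tool(yaw,lean); M=rot.as_matrix(); P=np.c_[M[:,1],np.cross(-M[:,2],M[:,1]),-M[:,2]]
    return np.array(c)+P@(tp-fe),rot
if __name__=="__main__":
    pos,rot=goal(190,58); print(pos)
    delta(pos,rot)
    from bench import status
    s=status.read_state(); q=s["q"]; sl=Slerp([0,1],R.concatenate([R.from_rotvec(s["ee_rot"]),rot]))
    for t in np.linspace(0,1,6):
        q,e=ik(s["tool_pos"]*(1-t)+pos*t,sl(t),np.clip(q,-2.8,2.8)); print(t,q,round(e,4))
E
python3 fin.py
```

```text
[0.584 0.08  0.108]
t 5.0 q [ 0.443  0.194  1.8    0.001  1.149 -2.046] pos [0.497 0.348 0.172] F [-0.5 -0.3 -1.3] w 0.0055 41.5
d [ 0.161 -0.231  0.063] rv [-0.963 -0.377  0.677]
0.0 [ 0.443  0.194  1.8    0.001  1.149 -2.046] 0.0
0.2 [ 0.262  0.184  1.848  0.22   1.165 -2.184] 0.0
0.4 [ 0.083  0.213  1.871  0.415  1.227 -2.306] 0.0
0.6000000000000001 [-0.084  0.278  1.869  0.576  1.322 -2.392] 0.0
0.8 [-0.234  0.373  1.844  0.705  1.433 -2.436] 0.0
1.0 [-0.364  0.487  1.8    0.816  1.551 -2.437] 0.0
```

Request:
servo_tool([
  {"x": 0.008, "y": -0.012, "z": 0.003, "ax": -0.048, "ay": -0.019, "az": 0.034, "claw": 0},
  {"x": 0.018, "y": -0.025, "z": 0.007, "ax": -0.106, "ay": -0.041, "az": 0.074, "claw": 0},
  {"x": 0.027, "y": -0.039, "z": 0.011, "ax": -0.164, "ay": -0.064, "az": 0.115, "claw": 0},
  {"x": 0.039, "y": -0.055, "z": 0.015, "ax": -0.231, "ay": -0.09, "az": 0.162, "claw": 0},
  {"x": 0.048, "y": -0.069, "z": 0.019, "ax": -0.289, "ay": -0.113, "az": 0.203, "claw": 0},
])

```text
clock: 5.42
tool_pos: [0.5227, 0.2667, 0.1507]
ee_rot: [1.069, -2.881, -0.484]
ft_force: [-0.0, -0.3, -1.0]
width: 0.005
gripper_force: 41.5
```

```bash
python3 fin.py|head -3
```

```text
[0.584 0.08  0.108]
t 5.42 q [ 0.169  0.195  1.864  0.325  1.192 -2.25 ] pos [0.523 0.267 0.151] F [-0.  -0.3 -1. ] w 0.005 41.5
d [ 0.077 -0.185 -0.02 ] rv [-0.67  -0.265  0.47 ]
```

Halfway: rows at fractions 0.1, 0.2, 0.3, 0.4, 0.48.

Request:
servo_tool([
  {"x": 0.008, "y": -0.018, "z": -0.002, "ax": -0.067, "ay": -0.026, "az": 0.047, "claw": 0},
  {"x": 0.015, "y": -0.037, "z": -0.004, "ax": -0.134, "ay": -0.053, "az": 0.094, "claw": 0},
  {"x": 0.023, "y": -0.055, "z": -0.006, "ax": -0.2, "ay": -0.08, "az": 0.141, "claw": 0},
  {"x": 0.031, "y": -0.074, "z": -0.008, "ax": -0.268, "ay": -0.106, "az": 0.188, "claw": 0},
  {"x": 0.037, "y": -0.089, "z": -0.01, "ax": -0.322, "ay": -0.127, "az": 0.226, "claw": 0},
])

```text
clock: 5.83
tool_pos: [0.5525, 0.1761, 0.1308]
ee_rot: [0.677, -2.841, -0.989]
ft_force: [-0.2, 0.1, -1.0]
width: 0.0054
gripper_force: 41.5
```

```bash
python3 fin.py|head -3
```

```text
[0.584 0.08  0.108]
t 5.83 q [-0.115  0.296  1.865  0.602  1.344 -2.403] pos [0.552 0.176 0.131] F [-0.2  0.1 -1. ] w 0.0054 41.5
d [ 0.015 -0.093 -0.044] rv [-0.348 -0.137  0.243]
```

Request:
servo_tool([
  {"x": 0.003, "y": -0.019, "z": -0.009, "ax": -0.07, "ay": -0.027, "az": 0.049, "claw": 0},
  {"x": 0.006, "y": -0.037, "z": -0.018, "ax": -0.139, "ay": -0.055, "az": 0.097, "claw": 0},
  {"x": 0.009, "y": -0.056, "z": -0.026, "ax": -0.209, "ay": -0.082, "az": 0.146, "claw": 0},
  {"x": 0.012, "y": -0.074, "z": -0.035, "ax": -0.278, "ay": -0.11, "az": 0.194, "claw": 0},
  {"x": 0.014, "y": -0.087, "z": -0.041, "ax": -0.325, "ay": -0.128, "az": 0.228, "claw": 0},
])

```text
clock: 6.25
tool_pos: [0.5818, 0.0858, 0.1097]
ee_rot: [0.26, -2.68, -1.449]
ft_force: [0.0, 0.4, -0.9]
width: 0.0053
gripper_force: 41.5
```

Request:
servo_tool([
  {"x": 0, "y": 0, "z": 0, "ax": 0, "ay": 0, "az": 0, "claw": 0},
  {"x": 0, "y": 0, "z": 0, "ax": 0, "ay": 0, "az": 0, "claw": 0},
  {"x": 0, "y": 0, "z": 0, "ax": 0, "ay": 0, "az": 0, "claw": 0},
  {"x": 0, "y": 0, "z": 0, "ax": 0, "ay": 0, "az": 0, "claw": 0},
])

```text
clock: 6.58
tool_pos: [0.5825, 0.0885, 0.1129]
ee_rot: [0.273, -2.685, -1.444]
ft_force: [-0.8, -0.2, -0.2]
width: 0.0054
gripper_force: 41.5
```

```bash
python3 fin.py|head -3
python3 - <<'E'
from h import *
from bench import get_image
import pickle
for n in("scene","top"):
    d=get_image(n); pickle.dump(d,open(f"pics/{n}4.pkl","wb")); cv2.imwrite(f"pics/{n}4.png",d["image"][:,:,::-1])
a=cv2.imread("pics/scene4.png")[170:320,160:420]; b=cv2.imread("pics/top4.png")[170:320,180:440]
cv2.imwrite("pics/f4.png",cv2.resize(np.vstack([a,b]),None,fx=2,fy=2,interpolation=2))
E
```

```text
[0.584 0.08  0.108]
t 6.58 q [-0.345  0.467  1.805  0.803  1.537 -2.438] pos [0.583 0.088 0.113] F [-0.8 -0.2 -0.2] w 0.0054 41.5
d [ 0.001 -0.009 -0.005] rv [-0.027 -0.01   0.023]
```

View pics/f4.png

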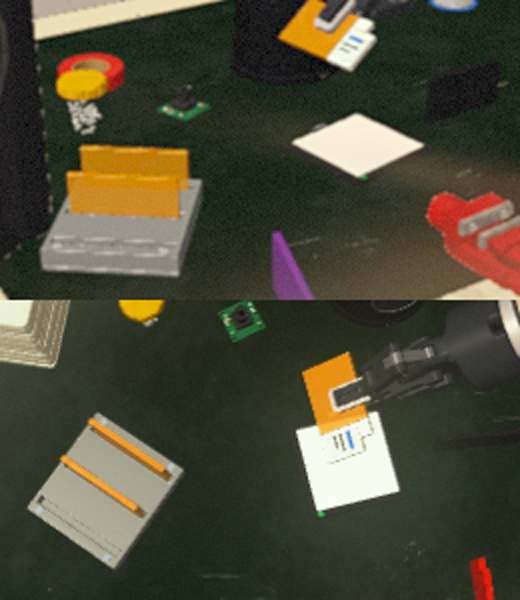

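The label faces up over the pad: the frosted end is at crop (348,440) in the top view, and everything else is in place. Now a last correction of about 1 cm, then I'll let it settle.

Request:
servo_tool([
  {"x": 0, "y": -0.004, "z": -0.002, "ax": -0.013, "ay": -0.005, "az": 0.011, "claw": 0},
  {"x": 0.001, "y": -0.009, "z": -0.005, "ax": -0.027, "ay": -0.01, "az": 0.023, "claw": 0},
  {"x": 0.001, "y": -0.009, "z": -0.005, "ax": -0.027, "ay": -0.01, "az": 0.023, "claw": 0},
  {"x": 0.001, "y": -0.009, "z": -0.005, "ax": -0.027, "ay": -0.01, "az": 0.023, "claw": 0},
  {"x": 0.001, "y": -0.009, "z": -0.005, "ax": -0.027, "ay": -0.01, "az": 0.023, "claw": 0},
])

```text
clock: 7.1
tool_pos: [0.5838, 0.078, 0.108]
ee_rot: [0.23, -2.666, -1.479]
ft_force: [0.1, -0.5, -0.9]
width: 0.0052
gripper_force: 41.5
```

Request:
servo_tool([
  {"x": 0, "y": 0, "z": 0, "ax": 0, "ay": 0, "az": 0, "claw": 0},
  {"x": 0, "y": 0, "z": 0, "ax": 0, "ay": 0, "az": 0, "claw": 0},
  {"x": 0, "y": 0, "z": 0, "ax": 0, "ay": 0, "az": 0, "claw": 0},
  {"x": 0, "y": 0, "z": 0, "ax": 0, "ay": 0, "az": 0, "claw": 0},
  {"x": 0, "y": 0, "z": 0, "ax": 0, "ay": 0, "az": 0, "claw": 0},
])

```text
clock: 7.52
tool_pos: [0.5839, 0.0783, 0.1082]
ee_rot: [0.231, -2.666, -1.479]
ft_force: [0.3, 0.1, -0.8]
width: 0.0054
gripper_force: 41.5
```

```bash
python3 fin.py|head -3
python3 - <<'E'
from fin import *
from bench import get_image,status
s=status.read_state(); M=R.from_rotvec(s["ee_rot"]).as_matrix(); P=np.c_[M[:,1],np.cross(-M[:,2],M[:,1]),-M[:,2]]
O=s["tool_pos"]-P@tp; W=lambda x,y,z:O+P@np.array([x,y,z])/1000
print("frost",W(0,31.5,22),"lean",np.degrees(np.arcsin(P[2,0])),"qvel",np.abs(s["qvel"]).max())
vis=[]
for n,(u,v) in(("scene",(280,140)),("top",(300,180))):
    d=get_image(n); im=d["image"][v:v+100,u:u+130,::-1].copy(); im=cv2.resize(im,None,fx=4,fy=4,interpolation=2)
    for k in((3,-45,0),(3,45,0),(3,45,38),(3,33,38),(3,18,0),(3,33,50),(3,-45,50)):
        x,y=(proj(d,W(*k))[0]-[u,v])*4+1.5; cv2.circle(im,(int(x),int(y)),4,(255,0,255),1)
    vis.append(im[:300])
cv2.imwrite("pics/f5.png",np.vstack(vis))
E
```

```text
[0.584 0.08  0.108]
t 7.52 q [-0.367  0.487  1.8    0.815  1.552 -2.437] pos [0.584 0.078 0.108] F [ 0.3  0.1 -0.8] w 0.0054 41.5
d [-0.     0.001  0.001] rv [ 0.     0.001 -0.001]
frost [0.547 0.071 0.109] lean 58.02058382308282 qvel 0.001460592653263312
```

View pics/f5.png

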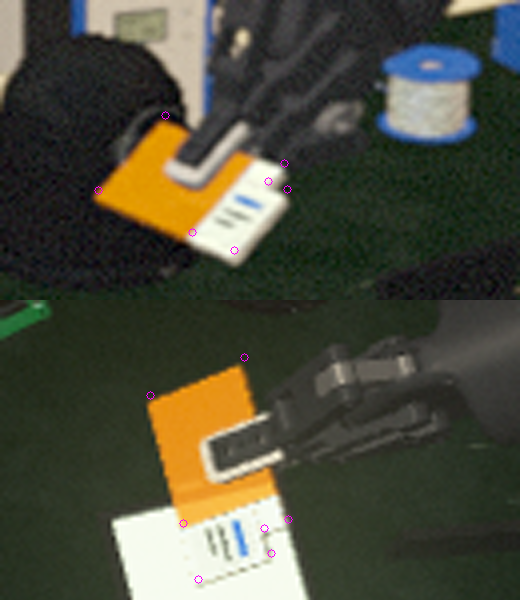

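The projected model matches the plate in both views to about 3 mm. The lean is 58°, the frosted end is 10 cm above the pad centre, and the arm is steady, so I'm handing in.

```bash
python3 -c "
from bench import order
print(order.finish_job())"
```

```text
the job is handed in; nothing more can be done
None
```

I handed the job in at about 7.6 s. The notched plate is held by its clear part, leaned 58° with the label up, and its frosted end is about 10 cm above the pad centre (within about 3 mm in both views); the plain plates, jar and board camera looked undisturbed in the last pictures that showed them.

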